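Flip the stock tags of the vial bins

TASK

Make the four flip tags tell the truth about the vial bins: only the tags of the two full bins shall lie with the green face up, and the tags of the two empty bins with the red face up. Each tag belongs to the bin right next to it, on the robot's side of the tag; push every wrong tag over sideways with a fingertip, past upright, so that it comes to rest against its other stop. Pick nothing up and do not shift the pots, flask, dishes and other loose things that stand about.

Things in the scene. Friction and masses are not known exactly. Their poses are not given: they have to be found in the camera images.
- board: fixed white board on the bench, 270 x 540 x 6 mm. Origin: centre of its underside; x away from the robot, y to the robot's left. Four bays 130 mm apart along its y (-195, -65, 65, 195 mm), each with a bin (at x = -72 mm, nearer the robot) and that bin's tag stand (at x = +42 mm). Which bin and which stand sit in which bay varies
- bin_a: FULL bin: blue open bin 108 x 104 mm (board x, y), 50 mm high, fixed, packed with nine vials with orange caps that rise to 64 mm above its underside. Origin: centre of its underside, 6 mm above the bench. Axes parallel to the board's
- bin_b: FULL bin: blue open bin 108 x 104 mm (board x, y), 50 mm high, fixed, packed with nine vials with orange caps that rise to 64 mm above its underside. Origin: centre of its underside, 6 mm above the bench. Axes parallel to the board's
- bin_c: EMPTY bin: the same blue open bin, 108 x 104 mm, 50 mm high, fixed, with nothing in it. Origin: centre of its underside. Axes parallel to the board's
- bin_d: EMPTY bin: the same blue open bin, 108 x 104 mm, 50 mm high, fixed, with nothing in it. Origin: centre of its underside. Axes parallel to the board's
- stand_1: black fixed stand of tag 1, foot 60 x 44 mm, 114 mm to the +x side of its bin. Origin: centre of its underside, 6 mm above the bench; axes parallel to the board's. The tag's hinge runs along x, 14 mm above the origin. Two black rest flanks spread from the hinge to both sides (y) in a V, up to 42 mm above the bench and 22 mm out
- tag_1 (a joint): angle of tag 1: 50 mm wide (x), 70 mm long from the hinge, 4 mm thick, about 40 g, one face green, one red. 0: upright. Stops: +0.5 rad leans to -y (robot's right), GREEN face up; -0.5 leans to +y (left), RED up. Past upright it falls to the stop by itself; under 1 N moves it. Free edge: leaning, 81 mm above the bench, 34 mm to the side of the stand's origin; upright, 90 mm high
- stand_2: black fixed stand of tag 2, foot 60 x 44 mm, 114 mm to the +x side of its bin. Origin: centre of its underside, 6 mm above the bench; axes parallel to the board's. The tag's hinge runs along x, 14 mm above the origin. Two black rest flanks spread from the hinge to both sides (y) in a V, up to 42 mm above the bench and 22 mm out
- tag_2 (a joint): angle of tag 2: 50 mm wide (x), 70 mm long from the hinge, 4 mm thick, about 40 g, one face green, one red. 0: upright. Stops: +0.5 rad leans to -y (robot's right), GREEN face up; -0.5 leans to +y (left), RED up. Past upright it falls to the stop by itself; under 1 N moves it. Free edge: leaning, 81 mm above the bench, 34 mm to the side of the stand's origin; upright, 90 mm high
- stand_3: black fixed stand of tag 3, foot 60 x 44 mm, 114 mm to the +x side of its bin. Origin: centre of its underside, 6 mm above the bench; axes parallel to the board's. The tag's hinge runs along x, 14 mm above the origin. Two black rest flanks spread from the hinge to both sides (y) in a V, up to 42 mm above the bench and 22 mm out
- tag_3 (a joint): angle of tag 3: 50 mm wide (x), 70 mm long from the hinge, 4 mm thick, about 40 g, one face green, one red. 0: upright. Stops: +0.5 rad leans to -y (robot's right), GREEN face up; -0.5 leans to +y (left), RED up. Past upright it falls to the stop by itself; under 1 N moves it. Free edge: leaning, 81 mm above the bench, 34 mm to the side of the stand's origin; upright, 90 mm high
- stand_4: black fixed stand of tag 4, foot 60 x 44 mm, 114 mm to the +x side of its bin. Origin: centre of its underside, 6 mm above the bench; axes parallel to the board's. The tag's hinge runs along x, 14 mm above the origin. Two black rest flanks spread from the hinge to both sides (y) in a V, up to 42 mm above the bench and 22 mm out
- tag_4 (a joint): angle of tag 4: 50 mm wide (x), 70 mm long from the hinge, 4 mm thick, about 40 g, one face green, one red. 0: upright. Stops: +0.5 rad leans to -y (robot's right), GREEN face up; -0.5 leans to +y (left), RED up. Past upright it falls to the stop by itself; under 1 N moves it. Free edge: leaning, 81 mm above the bench, 34 mm to the side of the stand's origin; upright, 90 mm high
- pot_1: small white sample pot with a yellow lid, 36 mm across, 40 mm tall, loose, standing on the far strip of the board beyond the tags. Bystander, to be left alone. Origin: centre of the body's underside
- pot_2: small white sample pot with a purple lid, 36 mm across, 40 mm tall, loose, standing on the far strip of the board beyond the tags. Bystander, to be left alone. Origin: centre of the body's underside
- flask: loose pink culture flask lying flat, 75 x 110 x 36 mm, orange cap to +y (147 mm long with it). Bystander, to be left alone. Origin: centre of the body's underside
- dishes: loose stack of culture dishes, 90 mm across, 42 mm tall. Bystander, to be left alone. Origin: centre of the body's underside
- marker: loose marker pen, 14 mm thick, 118 mm long, along y from -37 mm to +81 mm of its origin. Bystander, to be left alone. Origin: on its underside
- tip_box: loose purple pipette tip box with clear lid, 85 x 122 x 74 mm. Bystander, to be left alone. Origin: centre of the body's underside
- media_bottle: loose amber bottle with orange cap, 64 mm across, 130 mm tall. Bystander, to be left alone. Origin: centre of the body's underside
- timer: loose grey bench timer, 60 x 65 x 22 mm. Bystander, to be left alone. Origin: centre of the body's underside

How it is judged (in metres and radians):
At the end, for the whole second after the job is handed in: Each tag whose bin is full lies at the green stop (joint above +0.42 rad), each tag whose bin is empty lies at the red stop (joint below -0.42 rad), and all four tags are at rest (under 0.1 rad/s) ((((horizontal distance between stand_1 and bin_a below 0.14 m or horizontal distance between stand_1 and bin_b below 0.14 m) and value of joint tag_1 above 0.42 rad) or ((horizontal distance between stand_1 and bin_c below 0.14 m or horizontal distance between stand_1 and bin_d below 0.14 m) and value of joint tag_1 below -0.42 rad)) and velocity of joint tag_1 between -0.1 and 0.1 rad/s and (((horizontal distance between stand_2 and bin_a below 0.14 m or horizontal distance between stand_2 and bin_b below 0.14 m) and value of joint tag_2 above 0.42 rad) or ((horizontal distance between stand_2 and bin_c below 0.14 m or horizontal distance between stand_2 and bin_d below 0.14 m) and value of joint tag_2 below -0.42 rad)) and velocity of joint tag_2 between -0.1 and 0.1 rad/s and (((horizontal distance between stand_3 and bin_a below 0.14 m or horizontal distance between stand_3 and bin_b below 0.14 m) and value of joint tag_3 above 0.42 rad) or ((horizontal distance between stand_3 and bin_c below 0.14 m or horizontal distance between stand_3 and bin_d below 0.14 m) and value of joint tag_3 below -0.42 rad)) and velocity of joint tag_3 between -0.1 and 0.1 rad/s and (((horizontal distance between stand_4 and bin_a below 0.14 m or horizontal distance between stand_4 and bin_b below 0.14 m) and value of joint tag_4 above 0.42 rad) or ((horizontal distance between stand_4 and bin_c below 0.14 m or horizontal distance between stand_4 and bin_d below 0.14 m) and value of joint tag_4 below -0.42 rad)) and velocity of joint tag_4 between -0.1 and 0.1 rad/s); the robot touches nothing.
It fails at once if a loose bystander (pot, flask, dishes, marker, tip box, bottle, timer) is shifted or lifted by more than 15 mm (distance of any of pot_1, pot_2, flask, dishes, marker, tip_box, media_bottle, timer from where it was at the start of the episode above 0.015 m).
It fails at once if a loose bystander is tipped by more than about 20 degrees (angle between any of pot_1, pot_2, flask, dishes, marker, tip_box, media_bottle, timer's own z axis and vertical above 0.35 rad).
It also fails if it takes over 51 s, if anything falls off the work surface, if the arm or the gripper's body presses on something with over 40 N, if the wrist force passes 120 N, or if a joint passes its speed limit or range.

ROBOT

A 7-joint arm with a two-finger parallel gripper is mounted at the origin on the work surface. World frame = base frame: x ahead of the robot, y to its left, z up, the work surface at z = 0. Lengths are in m, angles in degrees, forces in N, time in s.
With the tool pointing down it reaches from about 0.425 to 1.025 m from the base axis. Payload 9.4 kg.
Tool frame: the origin (TCP) lies midway between the tips of the shut fingers; the grasp point (between the pads) lies 19 mm behind it (r.grip_depth is the z of the grasp point in the tool frame, in m); z points along the fingers, y is the line along which they close (so a half turn about z gives the same grasp; the last joint's range is limited). The gripper opens to 85 mm and grips with 20 to 120 N. Pads are 22 mm wide; open, the fingers measure 114 mm over their backs; the gripper's body (76 mm by 85 mm) begins 54 mm behind the grasp point. The pads swing forward as they close: fully open they stand 13 mm farther back than shut.
Start: joints at [-73.15, 34.337, -0.143, 91.639, 0.103, 54.024, -4.572], TCP at [0.263, 0.676, 0.231] pointing down, gripper open.
Joint ranges: [-147.43, 147.43], [-19.82, 112.94], [-74.19, 73.91], [6.32, 146.72], [-59.91, 239.91], [6.04, 106.73], [-150.56, 150.56]. Speed limits (degrees/s): [127.2, 127.2, 172.46, 172.46, 180, 180, 180].

INTERFACE

Orientations are given as [roll, pitch, yaw] about the fixed x, y, z axes, in that order (R = Rz(yaw) Ry(pitch) Rx(roll)).
In Python, from cell import r, imaging, workorder gives the robot as it stands.
- The arm moves only by the tool play_rows, never from a script. Its argument "plan" is a list of rows, each a list of 6 numbers: the shift along the tool's x, y, z scaled (see below), then the turn, a rotation vector about the tool's x, y, z scaled (see below). In form: [[tx, ty, tz, ax, ay, az], ...]. A call has 1 to 10 rows; each row is the pose to reach, as a shift and turn from the pose commanded when the call began, along the tool's axes at that moment, turning the shorter way round; what a row does not reach only later rows make up. The controller multiplies each number of a shift by 0.2 m and each number of a turn by 180 degrees. A row lasts 1/8 s, in which the tool goes at most 62.5 mm and 10.7 degrees, less where a joint would pass 70% of its speed; a pose out of reach is approached as far as the arm can. A call with a number of a shift or a turn outside -1 to 1 is refused whole. A call with a gripper value outside its range is refused whole. "grip" is the opening, from 0 (shut) to 1 (fully open), set as the call begins (left out, the last holds). The fingers move at their own pace and stop on an object; "newtons" is the grip in N (left out, the last holds). Time passes only in rows, so rows that repeat a pose let the fingers close. It gives the time, the measured TCP pose, the force, the opening and the grip force at its end, in the units of the state.
- r.state(): the state, without advancing time (a new reading comes with each control period).
- imaging.capture(name): name is "scene" or "top" or "wrist"; returns the picture (384x512x3 uint8, red, green, blue); there is no depth.
- imaging.camera_info(name): a dict with "fx", "fy", "cx", "cy" (pixels), "position" and "orientation" of the camera in the world. Camera axes: x right, y down, z forward; pixel columns grow to the right and rows downward; lengths in m; the calibration is good to about 2 mm. A picture is of the moment at which its call begins: read the wrist's pose just before it. camera_info takes no time and is no camera call; for the wrist camera it gives the pose at the moment of the call.
- workorder.sign_off(): hands the job in; it is judged then, once.
The state is a dict: "t": time; "q": joint angles; "joint_vel": joint speeds; "joint_efforts": joint torques, N m; "tool_pos": TCP position; "eef_rot": TCP orientation; "ft_force": force on the tool from outside, world axes, zero at the start; "ft_torque": the same for the moment, N m; "grip_width": opening from 0.0 (shut) to 1.0 (fully open); "finger_force": force on a finger pad.
Only numpy, scipy, OpenCV 4.12 (cv2) and the standard library are available. Lean on these libraries where they do the work, as an engineer would, in place of code of your own. Each camera call takes 0.05 s, during which the arm holds its last target. There are 200 camera calls.

## Working session

There is one attempt and no reset: what is moved stays moved. The work goes in short steps, Python scripts to look and compute and a tool call to move; the robot and the scene stay as the last step left them, time stands still between calls to the robot, and variables do not carry over. Pictures are saved under pics/ and viewed, at most 10 in all, crops included, and the job is handed in when it is done.

Besides the shell and the picture viewer there is one more tool, called after ">>>" by a JSON object that holds its "api" and its "payload". play_rows: Moves the arm, as the interface text tells. Shifts and turns lie within -1 to 1; 1 stands for 0.2 m of shift or 180 degrees of turn. Its arguments: {"type":"object","properties":{"plan":{"type":"array"},"grip":{"type":"number"},"newtons":{"type":"number"}},"required":["plan"]}

```bash
mkdir -p pics; python3 - <<'E'
from cell import r, imaging
import cv2
for n in("scene","top"):
    cv2.imwrite(f"pics/{n}0.png",imaging.capture(n)[:,:,::-1]); print(n,imaging.camera_info(n))
s=r.state();print(s["t"],s["tool_pos"],s["eef_rot"],s["grip_width"])
E
```

```text
scene {'fx': 397.4968707183826, 'fy': 397.4968707183826, 'cx': 255.70883911633905, 'cy': 196.23258324494452, 'position': array([ 1.16408407, -0.33360414,  0.86940156]), 'orientation': array([-1.42053595e+02, -3.83030738e-02,  5.88626407e+01])}
top {'fx': 354.72351155721856, 'fy': 354.72351155721856, 'cx': 260.47119983320647, 'cy': 188.59418309219387, 'position': array([ 0.36856834, -0.00468884,  1.15580512]), 'orientation': array([-169.18425499,    0.45315307,  -91.46545442])}
0.1 [0.26258569 0.67533287 0.23048254] [-1.79920187e+02  8.43363225e-03  1.58755978e+02] 0.9976181567841022
```

View pics/top0.png

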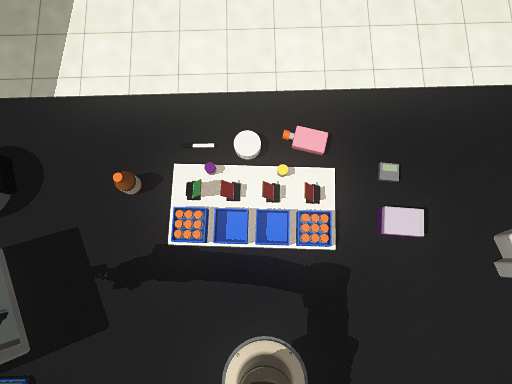

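View pics/scene0.png

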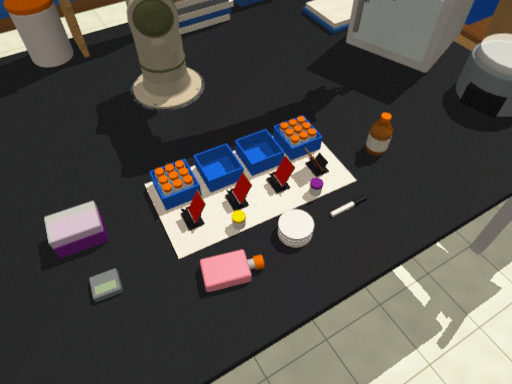

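Top view: from left (+y) to right the bins are full, empty, empty, full, and the tags look green, red, red, red, at about (193,188), (231,190), (271,191) and (313,192). The rightmost tag is probably wrong. I'll zoom in and measure.

```bash
cat > h.py <<'E'
import numpy as np, cv2
from scipy.spatial.transform import Rotation as R
from cell import r, imaging
def ray(n,uv,z):
    c=imaging.camera_info(n); d=R.from_euler('xyz',c['orientation'],degrees=True).apply([(uv[0]-c['cx'])/c['fx'],(uv[1]-c['cy'])/c['fy'],1])
    return c['position']+d*(z-c['position'][2])/d[2]
def project(n,p):
    c=imaging.camera_info(n); v=R.from_euler('xyz',c['orientation'],degrees=True).inv().apply(np.array(p)-c['position'])
    return np.array([c['fx']*v[0]/v[2]+c['cx'],c['fy']*v[1]/v[2]+c['cy']])
def totool(goal):  # goal shift in play units
    s=r.state(); return R.from_euler('xyz',s['eef_rot'],degrees=True).inv().apply(np.array(goal)-s['tool_pos'])/0.2
E
python3 - <<'E'
from h import *
im=cv2.imread('pics/top0.png'); h=cv2.cvtColor(im,cv2.COLOR_BGR2HSV)
blue=cv2.inRange(h,(100,120,60),(130,255,255)); blue[:195]=0;blue[255:]=0;blue[:,:160]=0;blue[:,345:]=0
b=cv2.morphologyEx(blue,cv2.MORPH_CLOSE,np.ones((15,15)))
c=max(cv2.findContours(blue*0+b,0,2)[0],key=cv2.contourArea)
box=cv2.boxPoints(cv2.minAreaRect(c)); print('bin row corners z=.056',[ray('top',p,.056).round(3) for p in box])
w=cv2.inRange(h,(0,0,150),(180,70,255)); w[:160]=0;w[255:]=0;w[:,:160]=0;w[:,345:]=0
w=cv2.morphologyEx(w,cv2.MORPH_CLOSE,np.ones((3,3)))
pts=cv2.findNonZero(w); box=cv2.boxPoints(cv2.minAreaRect(pts)); C=[ray('top',p,.006) for p in box]
print('board',np.round(C,3),'centre',np.mean(C,0).round(3))
for nm,lo,hi in(('red',(0,100,30),(8,255,255)),('red2',(172,100,30),(180,255,255)),('green',(45,80,30),(85,255,255))):
    m=cv2.inRange(h,lo,hi)
    for s,ce in zip(*cv2.connectedComponentsWithStats(m)[2:]):
        if s[4]>15 and 165<ce[0]<340 and 175<ce[1]<205: print(nm,s,ray('top',ce,.055).round(3))
print(project('top',r.state()['tool_pos']),r.state()['q'])
cv2.imwrite('pics/crop.png',cv2.resize(im[155:255,160:345],None,fx=4,fy=4,interpolation=cv2.INTER_CUBIC))
E
```

```text
bin row corners z=.056 [array([0.421, 0.279, 0.056]), array([0.531, 0.278, 0.056]), array([ 0.502, -0.222,  0.056]), array([ 0.394, -0.212,  0.056])]
board [[ 0.415  0.301  0.006]
 [ 0.686  0.299  0.006]
 [ 0.653 -0.259  0.006]
 [ 0.385 -0.234  0.006]] centre [0.535 0.027 0.006]
red [     0      0    512    384 196058] [0.57  0.015 0.055]
red [221 180  13  19 194] [0.581 0.106 0.055]
red [263 181  10  19 155] [ 0.573 -0.024  0.055]
red [305 182   9  19 132] [ 0.566 -0.153  0.055]
red2 [     0      0    512    384 196485] [0.57  0.015 0.055]
green [     0      0    512    384 196485] [0.57  0.014 0.055]
green [193 179   8  19 108] [0.586 0.202 0.055]
[ -6.17684617 306.35553039] [-73.14963943  34.38165567  -0.14417326  91.67625567   0.10323519
  54.02244657  -4.57341549]
```

View pics/crop.png

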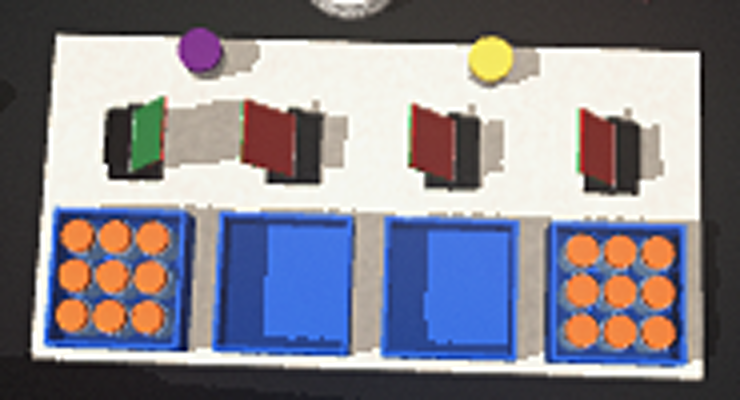

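Confirmed: only the rightmost tag (full bin, red up) is wrong. I'll push it toward -y from the gap between tags 3 and 4. First I'll traverse at z = 0.23 with the gripper shut.

>>> {"api": "play_rows", "payload": {"plan": [[-0.12,-0.13,0,0,0,0],[-0.24,-0.26,0,0,0,0],[-0.36,-0.39,0,0,0,0],[-0.48,-0.52,0,0,0,0],[-0.6,-0.65,0,0,0,0],[-0.71,-0.76,0,0,0,0],[-0.71,-0.76,0,0,0,0]], "grip": 0}}

```text
t: 0.98
tool_pos: [0.3414, 0.48, 0.2313]
eef_rot: [-179.9, 0.0, 158.5]
ft_force: [-0.4, -0.3, -1.1]
grip_width: 0.004
finger_force: 0.0
```

>>> {"api": "play_rows", "payload": {"plan": [[-0.12,-0.13,0,0,0,0],[-0.24,-0.26,0,0,0,0],[-0.36,-0.39,0,0,0,0],[-0.48,-0.52,0,0,0,0],[-0.6,-0.65,0,0,0,0],[-0.71,-0.76,0,0,0,0],[-0.71,-0.76,0,0,0,0]]}}

```text
t: 1.85
tool_pos: [0.418, 0.2881, 0.2313]
eef_rot: [-180.0, 0.0, 158.6]
ft_force: [-0.6, 0.4, -0.3]
grip_width: -0.001
finger_force: 0.0
```

>>> {"api": "play_rows", "payload": {"plan": [[-0.12,-0.13,0,0,0,0],[-0.24,-0.26,0,0,0,0],[-0.36,-0.39,0,0,0,0],[-0.48,-0.52,0,0,0,0],[-0.6,-0.65,0,0,0,0],[-0.71,-0.76,0,0,0,0],[-0.71,-0.76,0,0,0,0]]}}

```text
t: 2.72
tool_pos: [0.4955, 0.0957, 0.2312]
eef_rot: [180.0, 0.0, 158.6]
ft_force: [0.3, 0.6, 0.1]
grip_width: -0.001
finger_force: 0.0
```

>>> {"api": "play_rows", "payload": {"plan": [[-0.12,-0.13,0,0,0,0],[-0.24,-0.26,0,0,0,0],[-0.36,-0.39,0,0,0,0],[-0.48,-0.52,0,0,0,0],[-0.6,-0.65,0,0,0,0],[-0.71,-0.76,0,0,0,0],[-0.71,-0.76,0,0,0,0]]}}

```text
t: 3.6
tool_pos: [0.5729, -0.0971, 0.231]
eef_rot: [-180.0, 0.0, 158.7]
ft_force: [0.1, 0.4, 0.6]
grip_width: -0.001
finger_force: 0.0
```

```bash
python3 - <<'E'
from h import *
s=r.state();print(s["t"],s["tool_pos"],s["eef_rot"],s["q"],s["grip_width"])
for g in([.570,-.097,.23],[.570,-.097,.12],[.570,-.097,.065],[.565,-.180,.065]): print(totool(g).round(3))
cv2.imwrite("pics/scene1.png",cv2.resize(imaging.capture("scene")[100:270,130:380,::-1],None,fx=3,fy=3))
E
```

```text
3.6 [ 0.57291382 -0.09711457  0.23099228] [-1.79994635e+02  2.39243995e-02  1.58682743e+02] [  0.97818862  24.46287146   4.26427978 111.15469406  -2.50314791
  44.44815709  75.33049093] -0.0007564558838505613
[ 0.014 -0.005  0.005]
[ 0.014 -0.005  0.555]
[ 0.014 -0.005  0.83 ]
[-0.113 -0.4    0.83 ]
```

View pics/scene1.png

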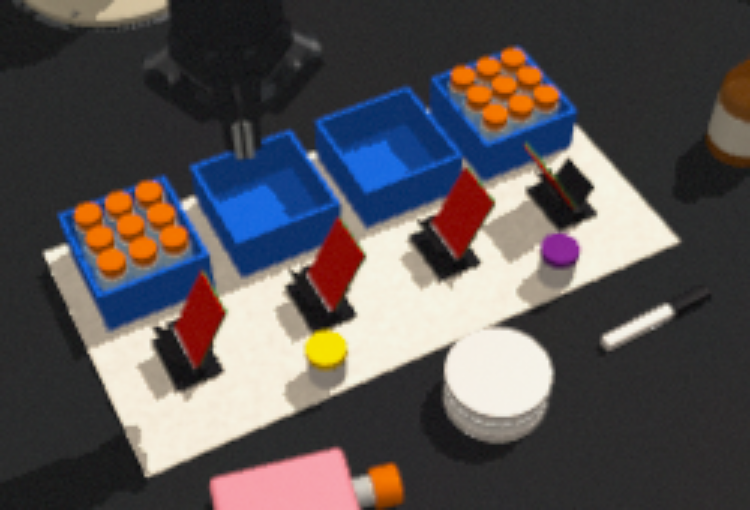

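The scene view shows the shut fingertip above the gap with all tags unchanged. Next I descend to z ≈ 0.07, then push slowly.

>>> {"api": "play_rows", "payload": {"plan": [[0.01,0,0.2,0,0,0],[0.01,0,0.4,0,0,0],[0.01,0,0.55,0,0,0],[0.01,0,0.65,0,0,0],[0.01,0,0.75,0,0,0],[0.01,0,0.81,0,0,0],[0.01,0,0.81,0,0,0],[0.01,0,0.81,0,0,0]]}}

```text
t: 4.65
tool_pos: [0.5703, -0.0956, 0.0699]
eef_rot: [180.0, 0.0, 158.8]
ft_force: [-0.1, 0.7, 0.1]
grip_width: 0.001
finger_force: 0.0
```

>>> {"api": "play_rows", "payload": {"plan": [[-0.012,-0.04,0,0,0,0],[-0.025,-0.08,0,0,0,0],[-0.037,-0.12,0,0,0,0],[-0.05,-0.16,0,0,0,0],[-0.062,-0.2,0,0,0,0],[-0.075,-0.24,0,0,0,0],[-0.09,-0.28,0,0,0,0],[-0.1,-0.32,0,0,0,0],[-0.115,-0.36,0,0,0,0],[-0.127,-0.4,0,0,0,0]]}}

```text
t: 5.9
tool_pos: [0.5646, -0.1804, 0.0693]
eef_rot: [180.0, 0.0, 158.8]
ft_force: [-0.3, -0.0, 1.1]
grip_width: 0.002
finger_force: 0.0
```

>>> {"api": "play_rows", "payload": {"plan": [[0.03,0.1,0,0,0,0],[0.06,0.2,0,0,0,0],[0.09,0.3,0,0,0,0],[0.12,0.4,0,0,0,0],[0.12,0.4,-0.2,0,0,0],[0.12,0.4,-0.4,0,0,0],[0.12,0.4,-0.6,0,0,0],[0.12,0.4,-0.8,0,0,0],[0.12,0.4,-0.8,0,0,0],[0.12,0.4,-0.8,0,0,0]]}}

```text
t: 7.15
tool_pos: [0.5709, -0.0966, 0.229]
eef_rot: [-180.0, -0.0, 158.8]
ft_force: [-0.1, -0.6, -0.9]
grip_width: 0.003
finger_force: 0.0
```

```bash
python3 - <<'E'
from h import *
cv2.imwrite("pics/scene2.png",cv2.resize(imaging.capture("scene")[100:270,130:380,::-1],None,fx=3,fy=3))
E
```

```text
(no output)
```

View pics/scene2.png

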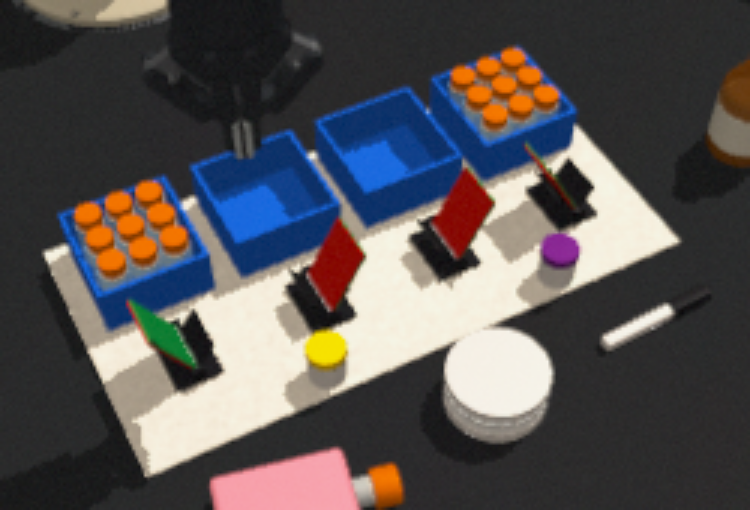

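The tag at crop (160,335) now lies green up. The other three tags and the bystanders haven't moved, and the arm is clear.

```bash
python3 -c "
from cell import workorder
print(workorder.sign_off())"
```

```text
the job is handed in; nothing more can be done
None
```

The job is handed in: only the rightmost tag was wrong, and I pushed it over to green, so both full bins now show green and both empty bins show red, with no bystander visibly moved in the last picture.

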